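# Shut the tea box and flip its lever latch

### The arm

A 6-joint arm with a two-finger parallel gripper is mounted at the origin on a cart in front of the work surface, level with it; the furniture and walls round the work are solid. World frame = base frame: x ahead of the robot, y to its left, z up, the work surface at z = 0. Lengths are in mm, angles in rad, forces in N, time in s.
With the tool pointing down it reaches from about 300 to 775 mm from the base axis. Payload 14.6 kg.
Tool frame: the origin (TCP) lies on the centre line of the jaws, within the pads' length; the fingertips stand 8 mm ahead of it and the grasp point (between the pads) lies 11 mm behind it; z points along the fingers, y is the direction in which the jaws open and shut (so a half turn about z gives the same grasp; the last joint's range is limited). The gripper opens to 94 mm and grips with 3 to 60 N. Pads are 16 mm wide; open, the fingers measure 119 mm over their backs; the gripper's body (75 mm by 177 mm) begins 78 mm behind the grasp point.
Start: joints at [1.281, 0.3, 1.521, -0, 1.321, -0.067], TCP at [121.527, 536.396, 213.446] pointing down, gripper open.
Joint ranges: [-3.03, 3.03], [-0.79, 2.21], [0.23, 2.52], [-1.04, 4.18], [0, 3.07], [-2.55, 2.55]. Speed limits (rad/s): [2.22, 2.22, 2.57, 3.14, 3.14, 3.14].

### API

Orientations are given as [roll, pitch, yaw] about the fixed x, y, z axes, in that order (R = Rz(yaw) Ry(pitch) Rx(roll)).
In Python, from cell import read_state, cams, manip gives the robot as it stands.
- The arm moves only by the shell command python3 -m handwheel 'ROWS' [OPENING] [FORCE]. ROWS is JSON, a list of rows, each a list of 4 numbers: the shift along the tool's x, y, z in m, then the turn about the tool's z in degrees. In form: [[dx, dy, dz, turn], ...]. A call has 1 to 5 rows; each row is the pose to reach, as a shift and turn from the pose measured when the call began, along the tool's axes at that moment; what a row does not reach only later rows make up. A row lasts 1/8 s, in which the tool goes at most 62.5 mm and 10.7 degrees, less where a joint would pass 70% of its speed; a pose out of reach is approached as far as the arm can. A call with a gripper value outside its range is refused whole. OPENING is the closure, from 0 (fully open) to 1 (shut), set as the call begins (- or left out, the last holds). The fingers move at their own pace and stop on an object; FORCE is the grip in N (left out, the last holds). Time passes only in rows, so rows that repeat a pose let the fingers close. It gives the time, the measured TCP pose, the force and the opening at its end, in the units of the state.
- read_state(): the state, without advancing time (a new reading comes with each control period).
- cams.camera(name): name is "scene" or "side" or "wrist"; returns the picture (420x560x3 uint8, red, green, blue); there is no depth.
- cams.get_calibration(name): a dict with "vertical_fov" (degrees; the focal length in pixels is half the picture's height over the tangent of half this angle, whatever the lens; pixels are square), "cx", "cy" (the principal point, pixels), "R" (3x3) and "t" (3): a world point X has camera coordinates R X + t. Camera axes: x right, y down, z forward; pixel columns grow to the right and rows downward; lengths in mm; the calibration is good to about 2 mm. A picture is of the moment at which its call begins: read the wrist's pose just before it. get_calibration takes no time and is no camera call; for the wrist camera it gives the pose at the moment of the call.
- manip.sign_off(): hands the job in, once; it reports no verdict.
The state is a dict: "clock": time; "joints": joint angles; "qd": joint speeds; "effort": joint torques, N m; "eef_pos": TCP position; "eef_rot": TCP orientation; "wrist_force": force on the tool from outside, world axes, zero at the start; "moment": the same for the moment, N m; "finger_gap": finger opening in mm.
Only numpy, scipy, OpenCV 4.12 (cv2) and the standard library are available. Lean on these libraries where they do the work, as an engineer would, in place of code of your own. Each camera call takes 0.05 s, during which the arm holds its last target. There are 200 camera calls.

### The job

Shut the tea box: push its hinged lid fully down with the fingertips, then push the steel lever latch on its front up and over, past its centre, so that it snaps down flat onto the lid. Use the fingertips only, grasp and lift nothing, and leave the box where it stands, the sachets in it and the things around it undisturbed.

Things in the scene. Friction and masses are not known exactly. Their poses are not given: they have to be found in the camera images.
- tea_box: light wooden tea box, 170 (x) x 220 (y) x 80 mm, 8 mm walls, one partition, loose on the worktop, 2.2 to 3 kg with lid. Origin: centre of its underside; x from front (latch, robot side) to back (hinge), z up. A steel bracket 60 mm wide on the middle of the front face holds the latch: it reaches out to x = -110 and up to z = 106 mm
- lid (a joint): lid angle, rad: 0 = shut flat on the box, grows as it opens up and back; starts half open (0.5 to 0.95). A friction hinge keeps it where it is left: it does not fall, and needs 1 to 2 N at its front edge to go down. It has no catch of its own; while the latch is over, the lid cannot move
- lid_hinge (a point): middle of the lid's hinge line at the back rim of the box, box frame (85, 0, 80) mm; the line runs along the box's y
- lid_front (a point): middle of the lid's front (free) edge, on its upper face, 172 mm from the hinge line. The lid is flat, 172 x 220 x 12 mm, a wooden frame with a clear window that bears as if flush with the frame; underside in the plane of the hinge line; no knob. Shut, its top is 92 mm above the worktop
- latch (a joint): lever angle, rad, about a pivot along the box's y. 0 = open: lever leans 30 degrees from upright, out to the front; grows as it swings up and over to the back: 0.52 = upright, 2.09 = stop, flat on the shut lid. A spring drives it away from its centre at 1.05: beyond about 1.1 it snaps over by itself. It takes about 2 N, pushed level at the tip, to start, less later. Starts open
- latch_pivot (a point): middle of the latch's pivot line, fixed to the box, box frame (-100, 0, 99) mm
- latch_tip (a point): free end of the lever, 72 mm from the pivot; open, it is 36 mm in front of the pivot and 62 mm higher; upright, 171 mm above the worktop. The lever is a steel flat 22 mm wide, 6 mm thick, with a 10 mm round bar, 28 mm long, across its end
- sachet_0: flat drink sachet 75 x 30 x 9 mm lying in the box, +y side; origin under its centre
- sachet_3: flat drink sachet 75 x 30 x 9 mm lying in the box, -y side; origin under its centre
- spice_jar: round spice jar, 47 mm across, 98 mm high, standing beside the box, on its -y side; origin at the centre of its underside. Leave it alone
- shaker: round salt shaker, 44 mm across, 90 mm high, standing beside the box, on its +y side; origin at the centre of its underside. Leave it alone
- saucer: clear glass saucer, 137 mm across, 16 mm high; origin at the centre of its underside. Leave it alone
Not all that is in view belongs to the job. Leave any blue or green look-alike of the sachet_3 alone.

How it is judged (in metres and radians):
On the way, in this order (a step that is already met when the one before it is completed fails the run):
1. the lid is pushed shut while the latch is still open (value of joint lid below 0.05 rad and value of joint latch below 0.7 rad), for 0.2 s.
2. the latch has snapped over, flat onto the lid (value of joint latch above 1.95 rad and value of joint lid below 0.05 rad), for 0.2 s.
At the end, for the whole second after the job is handed in: lid shut (under 0.05 rad, 9 mm at its front edge), latch over and flat on the lid (above 1.95 of 2.09 rad), box upright, at rest and within 30 mm of where it stood, both sachets in the box, every bystander within 30 mm of where it stood (all of step 2 and distance of each of tea_box, spice_jar, shaker, saucer from where it was at the start of the episode below 0.03 m and angle between tea_box's own z axis and vertical below 0.04 rad and linear speed of tea_box below 0.02 m/s and z of sachet_0 in the frame of tea_box between 0 and 0.05 m and z of sachet_3 in the frame of tea_box between 0 and 0.05 m); the robot touches nothing.
It fails at once if the latch is flipped over before the lid is shut (value of joint latch above 1.4 rad and value of joint lid above 0.1 rad).
It fails at once if the tea box is lifted or tipped (height (world z) of tea_box above 0.012 m or angle between tea_box's own z axis and vertical above 0.12 rad).
It fails at once if the tea box is shoved more than 30 mm (distance of tea_box from where it was at the start of the episode above 0.03 m).
It fails at once if a sachet is lifted out of the box (z of any of sachet_0, sachet_3 in the frame of tea_box above 0.08 m).
It fails at once if a bystander is moved by more than 30 mm, lifted or tipped (distance of any of spice_jar, shaker, saucer from where it was at the start of the episode above 0.03 m or angle between any of spice_jar, shaker, saucer's own z axis and vertical above 0.35 rad).
It also fails if it takes over 38 s, if anything falls off the work surface, if the arm or the gripper's body presses on something with over 40 N, if the wrist force passes 120 N, or if a joint passes its speed limit or range.

## Working session

There is one attempt and no reset: what is moved stays moved. The work goes in short steps, Python scripts to look and compute and a shell command to move; the robot and the scene stay as the last step left them, time stands still between calls to the robot, and variables do not carry over. Pictures are saved under pics/ and viewed, about 8 in all and at most 12, crops included, and the job is handed in when it is done.

```bash
mkdir -p pics; ls; python3 - <<'E'
from cell import read_state, cams, manip
import cv2, json, numpy as np
print(read_state())
ims=[]
for n in ["scene","side"]:
    im=cams.camera(n); cv2.imwrite(f"pics/{n}0.png",im[:,:,::-1])
    c=cams.get_calibration(n); print(n,{k:np.round(v,4).tolist() for k,v in c.items()})
E
```

```text
pics
{'clock': 0.0, 'joints': array([ 1.28140573e+00,  3.00443985e-01,  1.52159226e+00,  7.75628706e-06,
        1.32069192e+00, -6.65710997e-02]), 'qd': array([-0.00071625, -0.00016304, -0.0002599 ,  0.0007049 , -0.00181673,
       -0.00130277]), 'effort': array([-3.65784181e-03, -5.31797254e+01, -3.52743888e+01,  7.06721703e-02,
        2.42871634e-02,  1.84582700e-05]), 'eef_pos': array([121.45135978, 536.16039858, 212.89646933]), 'eef_rot': array([-3.14046016e+00, -8.30322585e-05,  2.91877118e+00]), 'wrist_force': array([-0.61473519,  0.322271  ,  0.18157458]), 'moment': array([-0.026002  , -0.03624354, -0.0051742 ]), 'finger_gap': 94.2307760780091}
scene {'vertical_fov': 57.39, 'cx': 273.9526, 'cy': 210.9069, 'R': [[-0.5921, -0.8057, 0.0173], [-0.6342, 0.4526, -0.6269], [0.4973, -0.3821, -0.7789]], 't': [414.9263, 403.9258, 803.5424]}
side {'vertical_fov': 44.8224, 'cx': 273.0017, 'cy': 206.087, 'R': [[0.9998, -0.0216, 0.0023], [-0.0096, -0.5343, -0.8452], [0.0195, 0.845, -0.5344]], 't': [-572.0168, 122.0437, 1379.2584]}
```

View pics/scene0.png

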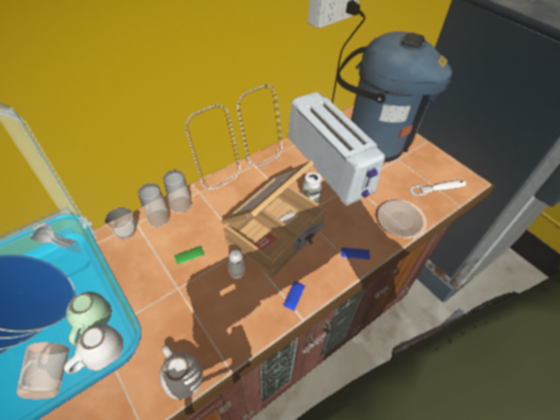

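View pics/side0.png

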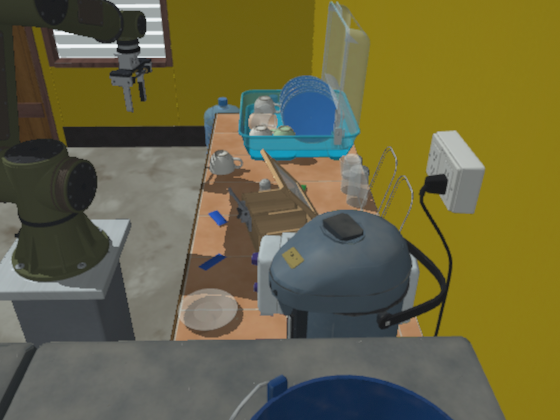

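The scene view shows the tea box at about (275,225), with the latch at (310,230). The shaker is at (236,263), the jar at (313,183) and the saucer at (401,218). A toaster stands close behind and to the right of the box. In the side view the box is at (270,210) and the raised lid at (285,180). I'll enlarge both.

```bash
python3 - <<'E'
import cv2, numpy as np
a=cv2.imread("pics/scene0.png")[150:290,205:345]; b=cv2.imread("pics/side0.png")[140:260,215:335]
a=cv2.resize(a,(560,560),interpolation=cv2.INTER_CUBIC);cv2.imwrite("pics/z0.png",a)
b=cv2.resize(b,(600,600),interpolation=cv2.INTER_CUBIC);cv2.imwrite("pics/z1.png",b)
E
```

```text
(no output)
```

View pics/z0.png

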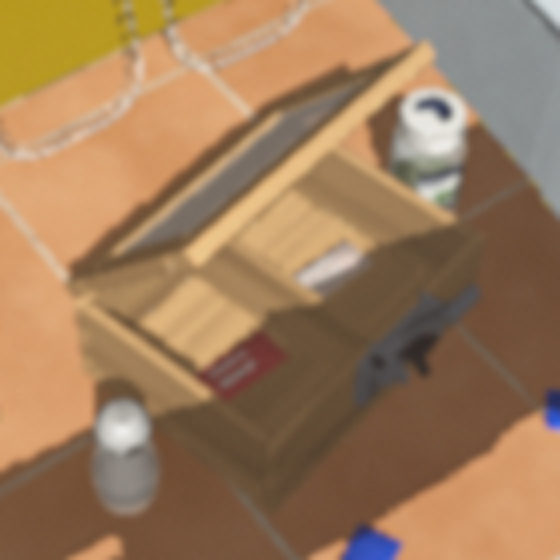

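View pics/z1.png

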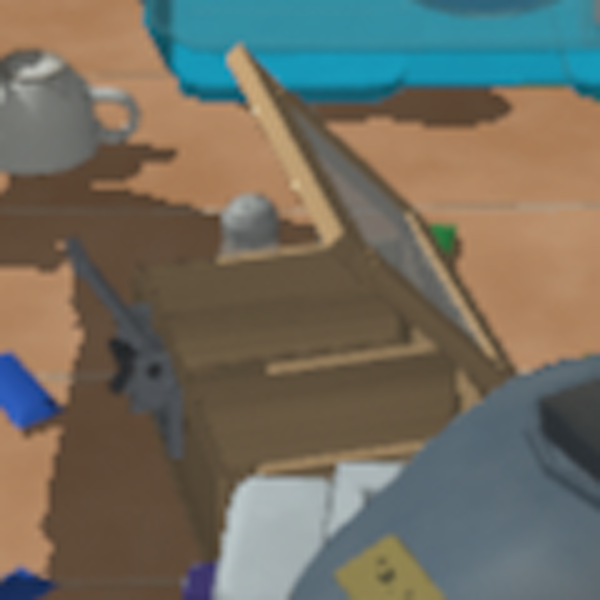

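```bash
cat > fit.py <<'E'
import numpy as np, cv2
from scipy.optimize import least_squares
from cell import cams
K={n:cams.get_calibration(n) for n in ("scene","side")}
def proj(n,X):
    c=K[n]; f=210/np.tan(np.radians(c["vertical_fov"]/2)); p=np.atleast_2d(X)@np.array(c["R"]).T+np.array(c["t"])
    return np.c_[c["cx"]+f*p[:,0]/p[:,2], c["cy"]+f*p[:,1]/p[:,2]]
def world(q,B):
    c,s=np.cos(q[2]),np.sin(q[2]); B=np.atleast_2d(B)
    return B@np.array([[c,s,0],[-s,c,0],[0,0,1]])+[q[0],q[1],0]
def lid(a,r,y,h): return [85-r*np.cos(a)+h*np.sin(a),y,80+r*np.sin(a)+h*np.cos(a)]
def lat(a,r=72,y=0): t=a-np.pi/6; return [-100+r*np.sin(t),y,99+r*np.cos(t)]
E
cat > go.py <<'E'
from fit import *
S=[((-85,110,80),(268,440)),((-85,-110,80),(482,238)),((85,110,80),(78,303)),((-85,110,0),(270,512)),
 ((172,110,12),(187,249)),((172,-110,12),(425,42)),((172,110,0),(200,265)),((172,-110,0),(435,60))]
D=[((-85,110,80),(145,265)),((172,110,12),(240,43)),((172,-110,12),(345,235)),((172,110,0),(228,65)),((172,-110,0),(325,245))]
def res(q,full=False):
    r=[]
    for n,L,o,k in (("scene",S,(205,150),4),("side",D,(215,140),5)):
        for b,p in L:
            b=lid(q[3],*b) if b[0]==172 else b
            r.append(proj(n,world(q,b))[0]-np.array(o)-np.array(p)/k)
    return np.array(r) if full else np.ravel(r)
q=least_squares(res,[550,50,0,.7],x_scale=[10,10,.1,.1],loss='soft_l1').x
print(q.round(3)); print(res(q,1).round(1).tolist())
print('tip',world(q,lat(0)).round(),'lidfront',world(q,lid(q[3],172,0,12)).round(),'shut',world(q,lid(0,172,0,12)).round())
np.save("q.npy",q)
out=[]
for n,o,k in (("scene",(205,150),4),("side",(215,140),5)):
    im=cv2.imread(f"pics/z{0 if n=='scene' else 1}.png")
    def ln(P,col):
        p=((proj(n,world(q,P))-o+.125)*k).astype(int); cv2.polylines(im,[p],False,col,1)
    ln([(-85,110,80),(-85,-110,80),(85,-110,80),(85,110,80),(-85,110,80),(-85,110,0),(-85,-110,0),(-85,-110,80)],(0,255,0))
    a=q[3]; ln([lid(a,172,110,12),lid(a,172,-110,12),lid(a,0,-110,12),lid(a,0,110,12),lid(a,172,110,12)],(0,0,255))
    ln([(-100,0,99),lat(0)],(255,255,0)); ln([lat(0,72,-14),lat(0,72,14)],(255,0,255))
    out.append(cv2.resize(im,(400,400)))
cv2.imwrite("pics/ov.png",np.hstack(out))
E
python3 go.py
```

```text
[5.93511e+02 7.70840e+01 2.31000e-01 8.32000e-01]
[[0.3, 1.1], [0.3, -1.8], [-2.3, -2.0], [-0.6, -0.5], [-0.4, 0.1], [0.5, -0.5], [-0.6, 0.5], [0.6, -1.0], [-1.8, -0.0], [-0.2, 0.1], [-0.2, -0.1], [-0.8, -1.4], [0.3, 1.2]]
tip [[461.  46. 161.]] lidfront [[572.  72. 215.]] shut [[509.  57.  92.]]
```

View pics/ov.png

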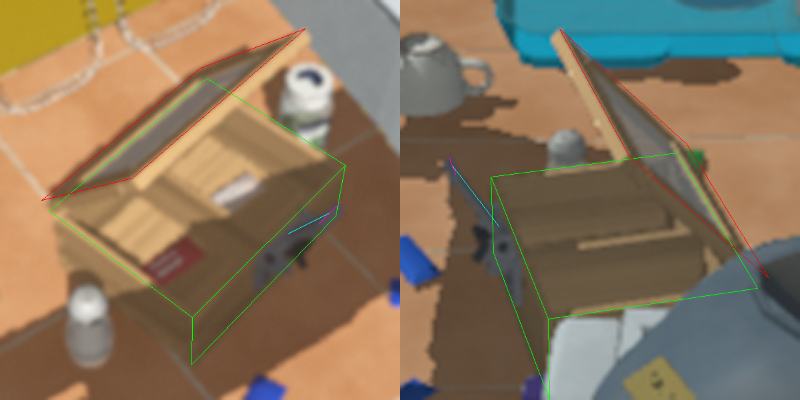

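The fit puts the box at (594, 77) with yaw 0.23 and lid angle 0.83, and the overlay matches both views. Next I close the fingers and travel over at height.

```bash
python3 -m handwheel '[[-0.047,-0.029,-0.016,-5],[-0.094,-0.058,-0.032,-10],[-0.141,-0.087,-0.048,-15],[-0.188,-0.116,-0.064,-20],[-0.235,-0.145,-0.080,-26]]' 1 20
cat > tgt.py <<'E'
import sys
from fit import *
from scipy.spatial.transform import Rotation as Ro
from cell import read_state
q=np.load("q.npy"); s=read_state(); R=Ro.from_euler('xyz',s["eef_rot"]).as_matrix()
b=np.array(s["eef_pos"])-[q[0],q[1],0]; b=world([0,0,-q[2]],b)[0]
print("t",round(s["clock"],2),"tcp box",b.round(1),"F",np.round(s["wrist_force"],1),"gap",round(s["finger_gap"],1),"yaw err deg",np.degrees(np.arctan2(R[1,0],R[0,0])-q[2]).round(1)%180)
for a in sys.argv[1:]:
    X=world(q,[float(v) for v in a.split(",")])[0]; print(a,"shift",((X-s["eef_pos"])@R/1000).round(4))
E
python3 tgt.py 0,0,300 0,0,230
python3 - <<'E'
from fit import *
q=np.load("q.npy")
def ray(px,z):
    c=K["scene"]; f=210/np.tan(np.radians(c["vertical_fov"]/2)); R=np.array(c["R"])
    d=R.T@[(px[0]-c["cx"])/f,(px[1]-c["cy"])/f,1]; o=-R.T@np.array(c["t"]); X=o+d*(z-o[2])/d[2]
    return world([0,0,-q[2]],X-[q[0],q[1],0])[0].round()
for n,p,z in (("toaster low corner",(352,200),0),("toaster top near",(348,172),190),("toaster top L",(292,100),190),("jar",(313,193),0),("shaker",(236,276),0)): print(n,ray(p,z))
E
```

```text
clock: 0.72
eef_pos: [319.5, 341.4, 293.5]
eef_rot: [-3.141, -0.001, -2.907]
wrist_force: [-0.2, -0.3, 0.3]
finger_gap: 47.1
t 0.72 tcp box [-206.2  320.   293.5] F [-0.2 -0.3  0.3] gap 47.1 yaw err deg 0.19999999999998863
0,0,300 shift [-0.2051 -0.3207 -0.0063]
0,0,230 shift [-0.2052 -0.3207  0.0637]
toaster low corner [ -96. -246.    0.]
toaster top near [-102. -158.  190.]
toaster top L [ 191. -300.  190.]
jar [   9. -191.    0.]
shaker [-13. 167.   0.]
```

```bash
python3 -m handwheel '[[-0.03,-0.047,0,0],[-0.06,-0.094,0,0],[-0.09,-0.141,0,0],[-0.12,-0.188,0,0],[-0.15,-0.235,0,0]]' 1 20 && python3 -m handwheel '[[-0.028,-0.044,0,0],[-0.055,-0.086,0.02,0],[-0.055,-0.086,0.05,0]]'
python3 tgt.py 0,0,230
python3 - <<'E'
from cell import cams
import cv2,numpy as np
a=cams.camera("scene")[100:310,180:420,::-1]; b=cams.camera("side")[110:270,190:350,::-1]
cv2.imwrite("pics/c1.png",np.hstack([cv2.resize(a,(457,400),interpolation=cv2.INTER_CUBIC),cv2.resize(b,(343,343),interpolation=cv2.INTER_CUBIC)[:400] if 0 else cv2.copyMakeBorder(cv2.resize(b,(343,343),interpolation=cv2.INTER_CUBIC),0,57,0,0,cv2.BORDER_CONSTANT)]))
E
```

```text
clock: 1.35
eef_pos: [521.1, 146.1, 293.4]
eef_rot: [-3.141, -0.001, -2.907]
wrist_force: [-0.5, 0.4, -0.8]
finger_gap: 0.9
clock: 1.72
eef_pos: [596.0, 72.7, 242.0]
eef_rot: [-3.14, -0.001, -2.911]
wrist_force: [0.1, 0.2, -0.9]
finger_gap: 0.5
t 1.73 tcp box [  1.4  -4.9 242. ] F [ 0.1  0.2 -0.9] gap 0.5 yaw err deg 0.0
0,0,230 shift [0.0014 0.0049 0.012 ]
```

View pics/c1.png

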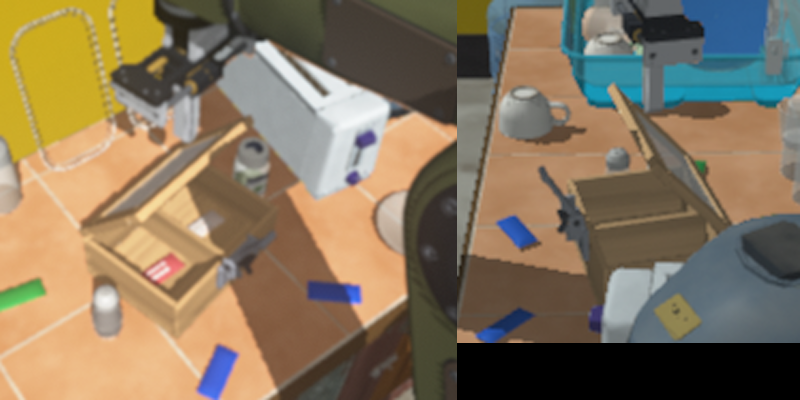

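The closed fingers hang over the middle of the lid, near (185,130) in the left panel. They are clear of the toaster and jar, and the lid is still open. Now I push the lid down, drifting forward.

```bash
python3 -m handwheel '[[0,0.005,0.02,0],[0,0.005,0.04,0],[0.008,0.005,0.052,0],[0.018,0.005,0.064,0],[0.026,0.005,0.076,0]]'; python3 -m handwheel '[[0.006,0,0.012,0],[0.01,0,0.024,0],[0.012,0,0.036,0],[0.014,0,0.046,0],[0.014,0,0.056,0]]'
python3 tgt.py -40,0,100
```

```text
clock: 2.45
eef_pos: [566.5, 73.8, 165.2]
eef_rot: [-3.142, -0.006, -2.908]
wrist_force: [-0.3, -0.3, 0.4]
finger_gap: 0.5
clock: 3.08
eef_pos: [552.5, 70.5, 108.5]
eef_rot: [3.142, -0.006, -2.908]
wrist_force: [-0.6, 0.5, 1.3]
finger_gap: 0.6
t 3.08 tcp box [-41.4   3.  108.5] F [-0.6  0.5  1.3] gap 0.6 yaw err deg 0.19999999999998863
-40,0,100 shift [-0.0015 -0.003   0.0085]
```

```bash
python3 -m handwheel '[[0,0,0.004,0],[0,0,0.008,0],[0,0,0.010,0],[0,0,0.010,0]]'; python3 tgt.py -40,0,100
```

```text
clock: 3.58
eef_pos: [552.7, 70.5, 100.1]
eef_rot: [-3.141, -0.005, -2.908]
wrist_force: [-7.8, -1.1, 16.1]
finger_gap: 0.5
t 3.58 tcp box [-41.3   2.9 100.1] F [-7.8 -1.1 16.1] gap 0.5 yaw err deg 0.19999999999998863
-40,0,100 shift [-0.0012 -0.0029  0.0001]
```

The fingers met firm resistance (16 N) at exactly the shut height. I lift and move to the front of the latch.

```bash
python3 -m handwheel '[[0,0,0,0],[0,0,-0.05,0],[0,0,-0.10,0],[0,0,-0.14,0],[0.04,-0.003,-0.14,0]]'; python3 -m handwheel '[[0.05,0,0,0],[0.1,0,0,0],[0.1,0,0,0]]'; python3 tgt.py -175,0,160
cat > look.py <<'E'
from fit import *
import sys
q=np.load("q.npy"); a=float(sys.argv[2]); out=[]
for n,o,w in (("scene",(215,160),133),("side",(220,140),100)):
    k=400/w; im=cams.camera(n)[:,:,::-1]; im=cv2.resize(im[o[1]:o[1]+w,o[0]:o[0]+w],(400,400),interpolation=cv2.INTER_CUBIC)
    def ln(P,col): cv2.polylines(im,[((proj(n,world(q,P))-o+.5)*k).astype(int)],False,col,1)
    ln([lid(0,172,110,12),lid(0,172,-110,12),lid(0,0,-110,12),lid(0,0,110,12),lid(0,172,110,12)],(0,0,255))
    ln([lat(a,0),lat(a)],(255,255,0)); ln([lat(a,72,-14),lat(a,72,14)],(255,0,255)); out.append(im)
cv2.imwrite(sys.argv[1],np.hstack(out))
E
python3 look.py pics/c2.png 0
```

```text
clock: 4.2
eef_pos: [516.7, 58.7, 243.0]
eef_rot: [-3.14, 0.001, -2.907]
wrist_force: [0.1, 0.1, -0.7]
finger_gap: 0.8
clock: 4.58
eef_pos: [417.8, 35.1, 243.5]
eef_rot: [-3.14, 0.002, -2.908]
wrist_force: [-0.4, -0.3, 0.1]
finger_gap: 0.6
t 4.58 tcp box [-180.7   -0.7  243.5] F [-0.4 -0.3  0.1] gap 0.6 yaw err deg 0.19999999999998863
-175,0,160 shift [-0.0055  0.0008  0.0835]
```

View pics/c2.png

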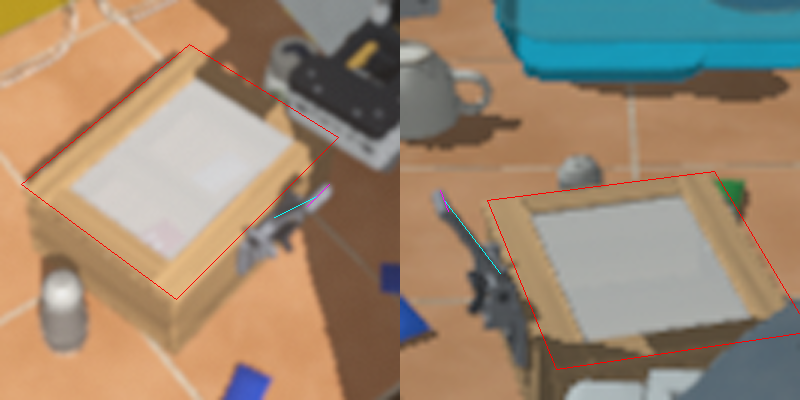

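The lid is shut flat in both views, and the latch is open with its tip at (318,195) left and (440,203) right, which matches the model. I go down in front of the latch and push it level towards the back.

```bash
python3 -m handwheel '[[0,0.001,0.04,0],[0,0.001,0.083,0],[0,0.001,0.083,0],[-0.02,0.001,0.083,0]]'; python3 tgt.py -63,0,160; python3 -m handwheel '[[-0.012,0,0,0],[-0.024,0,0,0],[-0.036,0,0,0],[-0.048,0,0,0],[-0.060,0,0,0]]'; python3 tgt.py -63,0,160
```

```text
clock: 5.18
eef_pos: [440.4, 41.1, 161.9]
eef_rot: [-3.14, 0.003, -2.907]
wrist_force: [-0.2, 0.5, 0.2]
finger_gap: 0.5
t 5.17 tcp box [-157.3    0.   161.9] F [-0.2  0.5  0.2] gap 0.5 yaw err deg 0.19999999999998863
-63,0,160 shift [-0.0943 -0.0003  0.0022]
clock: 5.8
eef_pos: [499.4, 55.2, 162.0]
eef_rot: [-3.14, 0.003, -2.907]
wrist_force: [-1.2, -0.8, -0.5]
finger_gap: 0.7
t 5.8 tcp box [-96.6   0.2 162. ] F [-1.2 -0.8 -0.5] gap 0.7 yaw err deg 0.19999999999998863
-63,0,160 shift [-0.0336 -0.0003  0.0021]
```

```bash
python3 -m handwheel '[[-0.012,0,0,0],[-0.024,0,0,0],[-0.036,0,0,0],[-0.040,0,0,0],[-0.040,0,0,0]]'; python3 -m handwheel '[[0,0,-0.05,0],[0,0,-0.09,0],[0.05,0,-0.09,0],[0.1,0,-0.09,0],[0.12,0,-0.09,0]]'; python3 look.py pics/c3.png 2.094
```

```text
clock: 6.42
eef_pos: [538.4, 64.5, 162.0]
eef_rot: [-3.14, 0.002, -2.907]
wrist_force: [-0.6, 0.3, -0.5]
finger_gap: 0.5
clock: 7.05
eef_pos: [419.4, 36.4, 252.0]
eef_rot: [-3.14, 0.003, -2.908]
wrist_force: [-0.3, 1.1, 0.3]
finger_gap: 0.4
```

View pics/c3.png

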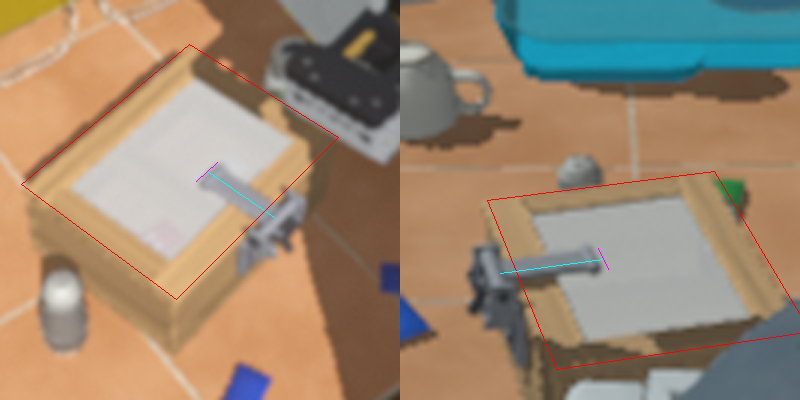

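The lever lies flat on the shut lid, with its tip at (210,177) left and (597,262) right. The box outline and shaker have not moved, and the gripper is well clear. I hand in.

```bash
python3 -c "
from cell import manip,read_state
s=read_state(); print(s['clock'],s['wrist_force'].round(1)); print(manip.sign_off())"
```

```text
7.15 [ 0.9 -0.3  0.6]
the job is handed in; nothing more can be done
None
```

The tea box is shut and latched, and I handed the job in at 7.15 s of the 38 s allowed; sign-off gives no verdict.

- **Lid:** I pushed it down with the closed fingertips until it met firm resistance (about 16 N) at TCP height 100.1 mm, which is the shut height.
- **Latch:** I pushed the lever level from the front, past its centre. It snapped over with only about 1 N at the wrist.
- **Last check:** Views from both cameras show the lid shut and the lever flat on it, the tip within a few millimetres of its modelled place at the stop. The box had not visibly moved since the lid was shut, the shaker and visible sachet look undisturbed, and the gripper is well clear.
- **Disagreed or not checked:**
  - The modelled box outline is off by a few pixels at its far corners. I put this down to fit or calibration error, since it was the same before and after the latch push.
  - The last pictures did not cover the spice jar or the saucer. The arm did not go near the saucer, and no unexpected contact force showed.

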